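Fold the bench chip screen away

TASK

We are done blowing off toolholders, so put the chip screen away: fold the outer leaf flat onto the middle leaf first, then swing the two together fully back against the fixed leaf below the tube lamp, and last swing the keeper right down over the tops of all three leaves so that they are held. Do not knock the lamp, and leave the toolholder, the spray can and the collet bin standing where they are.

Things in the scene. Friction and masses are not known exactly. Their poses are not given: they have to be found in the camera images.
- station: Fixed leaf of the folding chip screen: grey frame, clear pane, 234 mm wide, 14 mm thick, top 215 mm above the bench, on a steel foot plate. Origin on the bench below its middle; y runs along the leaf (middle leaf's hinge at y = +110 mm), x points to the back (the other leaves fold on the -x side), z up. Two posts, 14 mm square, behind it at x = +35, y = +-110 mm carry the lamp.
- lamp: White tube lamp, 40 mm in diameter (43 at the black end caps), 302 mm long, along the station's y, its axis 335 mm above the bench at station x = 0; origin as the station's. Do not knock it (8 N or more). There is no room below it for a hand pointing straight down, but for one leaning 35 to 45 degrees to the -x side (fingers pointing down and to station +x).
- middle_leaf (a joint): Angle of the yellow-framed clear middle leaf (216 mm wide, 14 mm thick, 15 to 215 mm above the bench, 0.45 kg), rad: 0 = flat against the fixed leaf (stop; its middle plane then at station x = -18 mm), grows as it opens to -x, 1.2 to 1.65 at the start. 0.4 N m of friction, stays where left. Seen from above it closes anticlockwise.
- middle_hinge (a point): Point on the upright hinge axis between fixed and middle leaf, 240 mm above the bench (25 mm above the leaves).
- middle_grip (a point): Middle of the black upright round grip post, 16 mm in diameter, on the middle leaf's top rail near its free end; the post reaches from 215 to 256 mm above the bench, this point is at 240 mm, 205 mm along the leaf from its hinge axis and 9 mm beside it.
- outer_leaf (a joint): Angle of the yellow-framed outer leaf (same size, 0.40 kg) on the middle leaf's free end, rad: 0 = flat on the middle leaf's face that looks away from the fixed leaf (stop; all folded, its middle plane lies at station x = -36 mm), grows as it opens, 0.7 to 1.55 at the start. 0.12 N m of friction, stays where left. Seen from above it closes clockwise.
- outer_hinge (a point): Point on the upright hinge axis between middle and outer leaf, 240 mm above the bench.
- outer_grip (a point): Middle of the red upright round grip post, 16 mm in diameter, on the outer leaf's top rail; the post reaches from 215 to 256 mm above the bench, this point is at 240 mm, 175 mm along the leaf from its hinge axis and 9 mm beside it.
- keeper (a joint): Angle of the steel keeper about its level hinge along station y on top of the fixed leaf, rad: 0 = lying level, fully down over the leaf tops, its lip in front of the outer leaf; grows as its red tab swings up and back, 0.45 to 0.8 at the start. 0.1 N m of friction, stays where left. If a leaf stands off by more than 4 mm below it, its lip lands on the leaf.
- keeper_hinge (a point): Middle of the keeper's hinge axis, 222 mm above the bench, at station x = +10 mm, y = +10 mm.
- keeper_tab (a point): Point inside the keeper's red tab (middle of its width and thickness), 80 mm from its hinge axis; the tab is 20 mm wide (along station y), 8 mm thick, its end 13 mm farther out. The keeper's plate is 36 mm wide, 4 mm thick; its lip, 57 to 61 mm from the hinge axis, hangs down 19 mm below it when closed.
- toolholder: Steel taper toolholder, 63 mm in diameter and 154 mm high, standing upside down on the bench; leave alone. Origin at the centre of its foot.
- spray_can: Yellow spray can with a red cap, 52 mm in diameter, 165 mm high; leave alone. Origin at the centre of its foot.
- collet_bin: Grey open bin with collets, 100 x 140 x 55 mm; leave alone. Origin at the centre of its underside.

How it is judged:
On the way, in this order (a step that is already met when the one before it is completed fails the run):
1. the outer leaf lies flat on the middle leaf while the middle leaf still stands open (value of joint outer_leaf below 0.06 rad and value of joint middle_leaf above 0.5 rad), for 0.2 s.
2. both leaves lie folded against the fixed leaf, the keeper still up (value of joint each of outer_leaf, middle_leaf below 0.06 rad and value of joint keeper above 0.2 rad), for 0.2 s.
At the end, for the whole second after the job is handed in: both leaves are folded flat against the fixed leaf (each joint below 0.06 rad) and the keeper lies fully down over them (below 0.08 rad) (value of joint each of outer_leaf, middle_leaf below 0.06 rad and value of joint keeper below 0.08 rad); the robot touches nothing.
It fails at once if the lamp is knocked (over 8 N) (contact force between lamp and the fingers above 8 N or contact force between lamp and the arm above 8 N).
It fails at once if the toolholder is pushed more than 20 mm or tipped (distance of toolholder from where it was at the start of the episode above 0.02 m or angle between toolholder's own z axis and vertical above 0.3 rad).
It fails at once if the spray can is pushed more than 20 mm or tipped (distance of spray_can from where it was at the start of the episode above 0.02 m or angle between spray_can's own z axis and vertical above 0.3 rad).
It fails at once if the collet bin is pushed more than 20 mm (distance of collet_bin from where it was at the start of the episode above 0.02 m).
It also fails if it takes over 67 s, if anything falls off the work surface, if the arm or the gripper's body presses on something with over 40 N, if the wrist force passes 120 N, or if a joint passes its speed limit or range.

ROBOT

A 6-joint arm with a two-finger parallel gripper is mounted at the origin on the work surface. World frame = base frame: x ahead of the robot, y to its left, z up, the work surface at z = 0. Lengths are in m, angles in rad, forces in N, time in s.
With the tool pointing down it reaches from about 0.275 to 0.875 m from the base axis. Payload 12.5 kg.
Tool frame: the origin (TCP) lies at the very end of the fingers, on their centre line; the grasp point (between the pads) lies 19 mm behind it; x points along the fingers, y is the direction in which the jaws open and shut, and the axes are right-handed (so a half turn about x gives the same grasp; the last joint's range is limited). The gripper opens to 85 mm and grips with 20 to 120 N. Pads are 22 mm wide; open, the fingers measure 114 mm over their backs; the gripper's body (76 mm by 85 mm) begins 54 mm behind the grasp point. The pads swing forward as they close: fully open they stand 13 mm farther back than shut.
Start: joints at [-1.403, 0.351, 1.652, -0, 1.139, -0.085], TCP at [0.138, -0.532, 0.231] pointing down, gripper open.
Joint ranges: [-2.75, 2.75], [-0.79, 2.1], [0.01, 2.65], [-1.57, 4.71], [0.07, 3.14], [-2.87, 2.87]. Speed limits (rad/s): [2.22, 2.22, 2.79, 3.14, 3.14, 3.14].

INTERFACE

Orientations are given as a 3x3 rotation matrix whose columns are the frame's x, y, z axes.
In Python, from bench import manip gives the robot as it stands. Calls block until the motion is done:
- manip.move_ptp(position, orientation): joint-space move of the TCP to a pose.
- manip.move_l(position, attitude=None, max_speed=0.15): straight line of the TCP; attitude=None keeps the orientation; max_speed is the mean speed in m/s.
- manip.move_j(angles): joint-space move.
- manip.set_gripper(opening, effort=None): opening from 0.0 (shut) to 1.0 (fully open); effort is the grip in N (None keeps the last); returns when the fingers have stopped.
- manip.dwell(seconds).
- manip.inverse_kinematics(position, orientation): joint angles nearest the present ones, or None.
- manip.grab_frame(name): name is "side" or "top" or "wrist"; returns (picture, depth): 384x512x3 uint8, red, green, blue; 384x512 float32, m along the optical axis (not along the pixel's ray), 0 where there is no reading.
- manip.get_calibration(name): a dict with "camera_matrix" (3x3 intrinsics, pixels), "k1" (the pictures are not rectified: a ray, as slopes to the right and down, at radius r is drawn at 1 + k1 r^2 times it, then the intrinsics apply), "R" (3x3) and "t" (3): a world point X has camera coordinates R X + t. Camera axes: x right, y down, z forward; pixel columns grow to the right and rows downward; lengths in m; the calibration is good to about 2 mm. A picture is of the moment at which its call begins: read the wrist's pose just before it. get_calibration takes no time and is no camera call; for the wrist camera it gives the pose at the moment of the call.
A pose or a line that the arm cannot do raises manip.Unreachable and nothing moves.
- manip.sign_off(): hands the job in, once; it reports no verdict.
Trained networks look in the newest picture that a camera, given by its name, has taken for a name from the list of things; names that differ only in an ending like _2 or _b are one class to them, and where a whole thing is asked for, a point or a joint stands for the part that bears it (a point fixed in the world has none). Each returns a list of dicts, best first, with "confidence" (0 to 1); they miss things now and then, are a little off and sometimes report something else, mostly with a low value. They report only what shows in the picture. A call takes as long as a camera call.
- manip.look_for(camera, name): "at" ([x, y, z] in m, in world coordinates, good to about 4 mm: the middle of the surface that is visible of it).
Readings, each from a call of its own:
- manip.current_time(): time.
- manip.current_qpos(): joint angles.
- manip.current_joint_vel(): joint speeds.
- manip.current_joint_torque(): joint torques, N m.
- manip.current_ee_pos(): TCP position.
- manip.current_tcp_rot(): TCP orientation.
- manip.current_force(): force on the tool from outside, world axes, zero at the start.
- manip.current_ft_torque(): the same for the moment, N m.
- manip.current_grip_width(): opening from 0.0 (shut) to 1.0 (fully open).
Only numpy, scipy, OpenCV 4.12 (cv2) and the standard library are available. Lean on these libraries where they do the work, as an engineer would, in place of code of your own. Each camera call takes 0.05 s, during which the arm holds its last target.

## Working session

There is one attempt and no reset: what is moved stays moved. The work goes in short steps, each a Python script; the robot and the scene stay as the last script left them, time stands still between calls to the robot, and variables do not carry over. Pictures are saved under pics/ and viewed, and the job is handed in when it is done.

```bash
ls; mkdir -p pics; python3 - <<'E'
from bench import manip
import cv2,numpy as np
print(manip.current_time(),manip.current_ee_pos())
for c in ["side","top"]:
    p,d=manip.grab_frame(c); cv2.imwrite(f"pics/{c}0.png",p[:,:,::-1])
    k=manip.get_calibration(c); print(c,-np.array(k["R"]).T@np.array(k["t"]))
    for n in ["station","lamp","middle_leaf","middle_grip","outer_leaf","outer_grip","outer_hinge","middle_hinge","keeper_tab","keeper_hinge","toolholder","spray_can","collet_bin"]:
        print(n,[(np.round(r["at"],3).tolist(),round(r["confidence"],2)) for r in manip.look_for(c,n)[:2]])
print(manip.current_time())
E
```

```text
pics
0.0 [ 0.13752848 -0.53218044  0.23075556]
side [1.26326033 0.2886644  1.04427479]
station [([0.655, -0.017, 0.151], 0.56)]
lamp [([0.666, -0.063, 0.355], 0.63), ([0.419, 0.083, 0.139], 0.45)]
middle_leaf [([0.419, 0.081, 0.136], 0.66)]
middle_grip [([0.418, 0.08, 0.139], 0.81)]
outer_leaf [([0.414, 0.094, 0.132], 0.6), ([0.642, -0.065, 0.239], 0.36)]
outer_grip []
outer_hinge [([0.413, 0.092, 0.135], 0.58)]
middle_hinge [([0.414, 0.077, 0.14], 0.92)]
keeper_tab [([0.645, -0.063, 0.238], 0.87)]
keeper_hinge [([0.657, -0.02, 0.15], 0.92)]
toolholder [([0.458, -0.215, 0.035], 0.64)]
spray_can [([0.682, 0.205, 0.109], 0.81), ([0.41, 0.094, 0.137], 0.24)]
collet_bin [([0.585, -0.35, 0.03], 0.8)]
top [0.51082995 0.00701395 1.24587993]
station [([0.644, -0.036, 0.216], 0.72)]
lamp [([0.652, -0.072, 0.357], 0.65)]
middle_leaf [([0.426, 0.038, 0.214], 0.72)]
middle_grip [([0.426, 0.036, 0.213], 0.84)]
outer_leaf [([0.418, 0.086, 0.214], 0.72)]
outer_grip [([0.416, 0.084, 0.214], 0.68)]
outer_hinge []
middle_hinge [([0.424, 0.035, 0.219], 0.68), ([0.413, 0.085, 0.215], 0.43)]
keeper_tab [([0.628, -0.065, 0.248], 0.69)]
keeper_hinge [([0.639, -0.043, 0.215], 0.7)]
toolholder [([0.444, -0.213, 0.078], 0.7), ([0.578, -0.332, 0.017], 0.32)]
spray_can [([0.657, 0.196, 0.126], 0.84)]
collet_bin [([0.58, -0.335, 0.019], 0.85)]
1.4
```

View pics/side0.png

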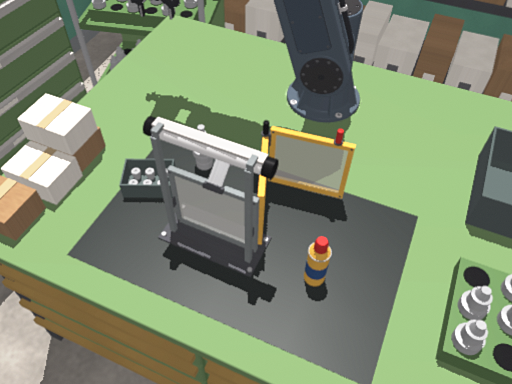

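View pics/top0.png

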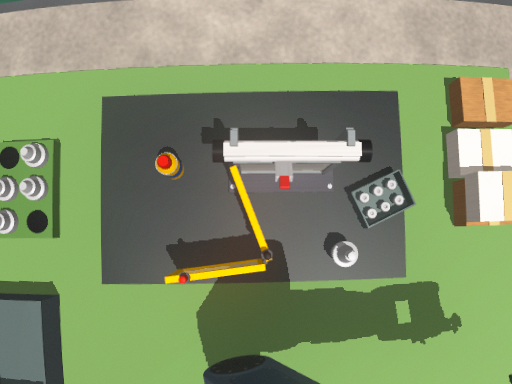

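The top view shows the middle leaf running from (234,168) to (266,250), the outer leaf from (266,265) to (165,280), and the red grip at (183,279). The keeper tab is at (284,182) below the lamp, and the black grip is at about (267,255). The side view agrees. Next I measure these by deprojecting pixels onto known heights.

```bash
cat > h.py <<'E'
from bench import manip
import cv2,numpy as np
def rays(k,uv):
    uv=np.asarray(uv,float).reshape(-1,1,2)
    n=cv2.undistortPoints(uv,np.array(k["camera_matrix"]),np.array([k["k1"],0,0,0,0.])).reshape(-1,2)
    return np.c_[n,np.ones(len(n))]
def cloud(c,p,d):
    k=manip.get_calibration(c);R=np.array(k["R"]);t=np.array(k["t"])
    v,u=np.mgrid[:384,:512]; r=rays(k,np.c_[u.ravel(),v.ravel()])
    X=(r*d.ravel()[:,None]-t)@R
    X[d.ravel()==0]=np.nan
    return X.reshape(384,512,3)
def atz(c,uv,z):
    k=manip.get_calibration(c);R=np.array(k["R"]);t=np.array(k["t"])
    r=rays(k,uv)@R; C=-R.T@t
    return C+r*((z-C[2])/r[:,2])[:,None]
E
python3 - <<'E'
from h import *
np.set_printoptions(precision=4,suppress=True)
import pickle
D={}
for c in ["top","side"]:
    p,d=manip.grab_frame(c);X=cloud(c,p,d);D[c]=(p,d,X)
    hsv=cv2.cvtColor(p,cv2.COLOR_RGB2HSV)
    m=(hsv[...,0]>14)&(hsv[...,0]<32)&(hsv[...,1]>150)&(hsv[...,2]>120)&(X[...,2]>.205)&(X[...,2]<.225)
    P=X[m]; P=P[(P[:,0]<.66)&(P[:,0]>.3)&(abs(P[:,1])<.4)]
    print(c,"yellow top",len(P),P.min(0),P.max(0))
    red=((hsv[...,0]<6)|(hsv[...,0]>174))&(hsv[...,1]>150)&(hsv[...,2]>80)
    n,l,s,ce=cv2.connectedComponentsWithStats(red.astype(np.uint8))
    for i in range(1,n):
        if s[i,4]>5: q=X[l==i]; print(" red",ce[i],s[i,4],np.nanmedian(q,0),np.nanmin(q,0),np.nanmax(q,0))
    blk=(hsv[...,2]<60)&(X[...,2]>.2)&(X[...,2]<.27)&(X[...,0]<.5)&(X[...,0]>.3)
    n,l,s,ce=cv2.connectedComponentsWithStats(blk.astype(np.uint8))
    for i in range(1,n):
        if s[i,4]>5: q=X[l==i]; print(" blk",ce[i],s[i,4],np.nanmedian(q,0),np.nanmin(q,0),np.nanmax(q,0))
    w=(X[...,2]>.30)&(X[...,2]<.37)&(X[...,0]>.55)&(X[...,0]<.8)&(abs(X[...,1])<.3)
    q=X[w]; print(" lamp",len(q),q.min(0),q.max(0))
    top=q[q[:,2]>.349]; v=np.linalg.svd(top[:,:2]-top[:,:2].mean(0))[2][0] if len(top) else 0; print(len(top),top.mean(0),v)
    w=(X[...,2]>.208)&(X[...,2]<.222)&(X[...,0]>.55)&(X[...,0]<.8)&(abs(X[...,1])<.3)&(hsv[...,1]<80)
    q=X[w]; print(" fixtop",len(q),q.min(0),q.max(0),np.median(q,0))
pickle.dump(D,open("d.pkl","wb"))
p=D["top"][0]; cv2.imwrite("pics/topz.png",cv2.resize(p[120:300,150:400],None,fx=3,fy=3,interpolation=cv2.INTER_CUBIC)[:,:,::-1])
p=D["side"][0]; cv2.imwrite("pics/sidez.png",cv2.resize(p[100:290,130:380],None,fx=3,fy=3,interpolation=cv2.INTER_CUBIC)[:,:,::-1])
E
```

```text
top yellow top 1215 [ 0.3978 -0.0364  0.2052] [0.6445 0.1916 0.2226]
 red [164.1295 161.295 ] 139 [0.6658 0.1991 0.1647] [0.6512 0.187  0.1479] [0.6807 0.2135 0.1719]
 red [284.2397 182.0744] 121 [ 0.6024 -0.0645  0.2712] [ 0.5895 -0.096   0.0061] [ 0.6241 -0.0551  0.2809]
 red [182.9362 278.8511] 47 [0.4084 0.1467 0.2558] [0.3984 0.1411 0.2172] [0.4146 0.1585 0.26  ]
 blk [265.1667 252.6667] 6 [ 0.4599 -0.0226  0.2566] [ 0.4567 -0.0267  0.2532] [ 0.4609 -0.0205  0.259 ]
 lamp 3650 [ 0.6331 -0.2273  0.3021] [0.6997 0.0767 0.3683]
2816 [ 0.657  -0.0756  0.3581] [-0.0093 -1.    ]
 fixtop 181 [ 0.6318 -0.1921  0.2085] [0.6534 0.0477 0.2201] [ 0.6499 -0.091   0.2151]
side yellow top 348 [ 0.4013 -0.0262  0.205 ] [0.6463 0.193  0.2214]
 red [339.1163 135.5581] 86 [0.4128 0.1513 0.2433] [0.4027 0.1432 0.2174] [0.4158 0.1583 0.2591]
 red [320.9005 244.5864] 191 [0.6758 0.2047 0.1609] [0.6553 0.1893 0.1331] [0.684  0.2183 0.1685]
 blk [265.6154 128.2692] 78 [ 0.4587 -0.0231  0.2368] [ 0.4502 -0.0322  0.2173] [ 0.4644 -0.0152  0.2566]
 lamp 3246 [ 0.6378 -0.227   0.3   ] [0.7017 0.078  0.3669]
1860 [ 0.6622 -0.0657  0.3568] [0.0144 0.9999]
 fixtop 607 [ 0.646  -0.1916  0.2082] [0.7017 0.0431 0.222 ] [ 0.6602 -0.0821  0.2149]
```

```bash
ls pics
```

```text
side0.png
sidez.png
top0.png
topz.png
```

View pics/topz.png

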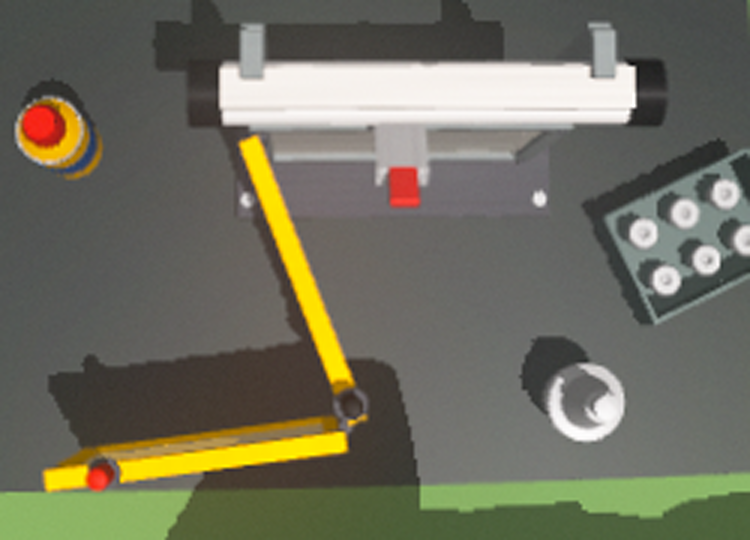

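View pics/sidez.png

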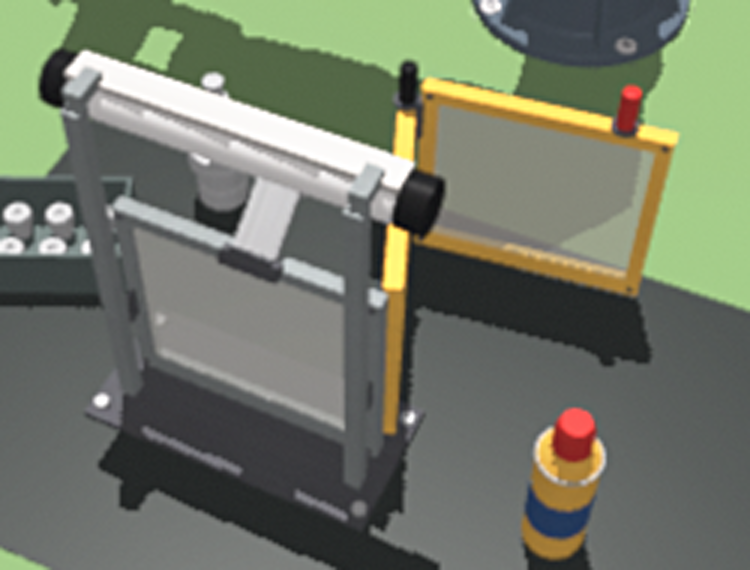

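```bash
python3 - <<'E'
from h import *
import pickle
np.set_printoptions(precision=4,suppress=True)
D=pickle.load(open("d.pkl","rb"))
for c in D:
    p,d,X=D[c]
    hsv=cv2.cvtColor(p,cv2.COLOR_RGB2HSV)
    m=(hsv[...,0]>14)&(hsv[...,0]<32)&(hsv[...,1]>150)&(hsv[...,2]>120)&(X[...,2]>.208)&(X[...,2]<.222)
    P=X[m];P=P[(P[:,0]<.66)&(P[:,0]>.3)&(abs(P[:,1])<.4)]
    # two lines
    for nm,s in (("mid",P[(P[:,0]>.48)]),("out",P[(P[:,1]>.02)&(P[:,0]<.47)])):
        f=cv2.fitLine(s[:,:2].astype(np.float32),cv2.DIST_HUBER,0,.01,.01).ravel()
        v=f[:2];n=np.array([-v[1],v[0]]);e=(s[:,:2]-f[2:])@n;a=(s[:,:2]-f[2:])@v
        print(c,nm,len(s),f,"ang",np.degrees(np.arctan2(v[1],v[0])),"perp",e.min(),e.max(),"ends",f[2:]+a.min()*v,f[2:]+a.max()*v,s[:,2].mean())
E
```

```text
top mid 533 [0.9378 0.3472 0.5608 0.013 ] ang 20.313538 perp -0.007321911084699198 0.007300336086791381 ends [ 0.4784 -0.0175] [0.6432 0.0435] 0.21581692758292562
top out 479 [ 0.1158 -0.9933  0.4138  0.0971] ang -83.34984 perp -0.007859212282995146 0.007626027614564666 ends [0.4028 0.1914] [0.4227 0.0207] 0.2154381485464985
side mid 45 [0.9457 0.3251 0.5968 0.031 ] ang 18.96862 perp -0.01238839247071656 0.004220425227722696 ends [ 0.48   -0.0092] [0.6441 0.0473] 0.21381402086400753
side out 174 [ 0.1089 -0.994   0.4187  0.1065] ang -83.74533 perp -0.01651935531467942 0.005150686490009245 ends [0.4093 0.1929] [0.4282 0.0205] 0.21289966745445452
```

```bash
cat >> h.py <<'E'
YAW=np.radians(-0.6); SO=np.array([.6635,-.0735])
def e(a): return np.array([np.cos(a),np.sin(a)])
def st(x,y): return SO+x*e(YAW)+y*e(YAW+np.pi/2)
Hm=st(-.009,.110)
def rot(lean,psi,s=1):
    x=np.array([np.sin(lean)*np.cos(psi),np.sin(lean)*np.sin(psi),-np.cos(lean)])
    y=s*np.array([-np.sin(psi),np.cos(psi),0]); return np.c_[x,y,np.cross(x,y)]
def frame(a,th): # a: direction of middle leaf u ; returns u,n,H2
    u=e(a); n=e(a-np.pi/2); return u,n,Hm+.220*u+.018*n
def outer_pt(a,phi,r,d):  # point d in front of the outer face
    H2=frame(a,0)[2]; return H2+r*e(phi)+(.016+d)*e(phi+np.pi/2)
A0=np.radians(199.5)
E
python3 - <<'E'
from h import *
np.set_printoptions(precision=3,suppress=True)
print(manip.current_tcp_rot()); print("Hm",Hm,"H2",frame(A0,0)[2],"grip pred",Hm+.205*e(A0)+.009*e(A0-np.pi/2))
H2=frame(A0,0)[2];print("outer grip",H2+.175*e(np.radians(96.5))+.009*e(np.radians(186.5)))
for s in (1,-1):
  for lean in (30,40,50):
    print("s",s,"lean",lean)
    for phi,psi,d in [(96.5,0,.05),(96.5,0,.01),(70,-15,.01),(45,-30,.01),(19.5,-45,.01)]:
        p=outer_pt(A0,np.radians(phi),.115,d)
        q=manip.inverse_kinematics([*p,.19],rot(np.radians(lean),np.radians(psi),s))
        print(" ",phi,p,q)
    for Y,X in((-.065,-.053),):
        p=st(X,Y); print("  close",p,manip.inverse_kinematics([*p,.19],rot(np.radians(lean),0,s)))
    p=st(-.058,.01); print("  keep",p,manip.inverse_kinematics([*p,.235],rot(np.radians(lean),0,s)))
E
```

```text
[[-0.     0.25  -0.968]
 [ 0.    -0.968 -0.25 ]
 [-1.    -0.     0.   ]]
Hm [0.656 0.037] H2 [ 0.442 -0.02 ] grip pred [ 0.459 -0.023]
outer grip [0.414 0.153]
s 1 lean 30
  96.5 [0.364 0.087] [ 0.17  -0.114  2.418 -0.264  0.33  -1.173]
  96.5 [0.403 0.091] [ 0.162 -0.025  2.34  -0.26   0.319 -1.182]
  70 [0.457 0.097] [ 0.248  0.111  2.195 -0.608  0.441 -0.558]
  45 [0.505 0.08 ] [ 0.246  0.222  2.054 -0.684  0.583 -0.275]
  19.5 [0.542 0.043] [ 0.197  0.309  1.931 -0.687  0.715 -0.103]
  close [ 0.61  -0.138] [-0.375  0.356  1.861  0.419  0.467 -2.278]
  keep [ 0.606 -0.063] [-0.23   0.258  1.868  0.233  0.515 -1.975]
s 1 lean 40
  96.5 [0.364 0.087] [ 0.201 -0.124  2.52  -1.156  0.141 -0.264]
  96.5 [0.403 0.091] [ 0.187 -0.034  2.443 -1.23   0.127 -0.2  ]
  70 [0.457 0.097] [ 0.306  0.114  2.285 -1.239  0.374  0.099]
  45 [0.505 0.08 ] [ 0.314  0.233  2.129 -1.118  0.56   0.183]
  19.5 [0.542 0.043] [ 0.267  0.326  1.992 -1.017  0.716  0.243]
  close [ 0.61  -0.138] [-0.405  0.34   1.971  0.987  0.309 -2.852]
  keep [ 0.606 -0.063] [-0.249  0.231  1.983  0.585  0.291 -2.329]
s 1 
[... 924 characters left out ...]
6.5 [0.403 0.091] None
  70 [0.457 0.097] None
  45 [0.505 0.08 ] None
  19.5 [0.542 0.043] None
  close [ 0.61  -0.138] [-0.405  0.34   1.971  0.987  0.309  0.289]
  keep [ 0.606 -0.063] [-0.249  0.231  1.983  0.585  0.291  0.812]
s -1 lean 50
  96.5 [0.364 0.087] [ 0.238 -0.076  2.617  3.765  0.315 -2.016]
  96.5 [0.403 0.091] [ 0.215  0.009  2.539  3.702  0.313 -1.969]
  70 [0.457 0.097] [ 0.365  0.156  2.365  4.429  0.487 -2.388]
  45 [0.505 0.08 ] [ 0.379  0.274  2.194 -1.521  0.646 -2.521]
  19.5 [0.542 0.043] [ 0.332  0.368  2.042 -1.316  0.792 -2.575]
  close [ 0.61  -0.138] [-0.435  0.353  2.067  1.863  0.344 -0.6  ]
  keep [ 0.606 -0.063] [-0.269  0.231  2.088  1.724  0.208 -0.332]
```

```bash
python3 - <<'E'
from h import *
np.set_printoptions(precision=3,suppress=True)
r=np.radians
for s in (1,-1):
  for lean in (15,22):
    print("s",s,"lean",lean)
    print("  up",manip.inverse_kinematics([.36,.09,.33],rot(r(lean),0,s)))
    for phi,psi,d in [(96.5,0,.05),(96.5,0,.01),(70,-15,.01),(45,-30,.01),(19.5,-45,.01)]:
        p=outer_pt(A0,r(phi),.115,d)
        print(" ",phi,p,manip.inverse_kinematics([*p,.19],rot(r(lean),r(psi),s)))
  print("phase2")
  for a,psi,lean in [(199.5,-55,25),(220,-40,28),(240,-25,32),(260,-10,35),(269.4,-.6,35)]:
    p=Hm+.175*e(r(a))+.044*e(r(a-90)); print(" ",p,manip.inverse_kinematics([*p,.19],rot(r(lean),r(psi),s)))
E
```

```text
s 1 lean 15
  up [ 0.146 -0.234  2.053 -0.043  1.064 -1.408]
  96.5 [0.364 0.087] [ 0.135 -0.036  2.264 -0.057  0.654 -1.395]
  96.5 [0.403 0.091] [ 0.132  0.046  2.182 -0.056  0.655 -1.399]
  70 [0.457 0.097] [ 0.171  0.16   2.05  -0.169  0.7   -1.021]
  45 [0.505 0.08 ] [ 0.149  0.254  1.927 -0.235  0.767 -0.744]
  19.5 [0.542 0.043] [ 0.091  0.326  1.826 -0.271  0.838 -0.528]
s 1 lean 22
  up [ 0.163 -0.295  2.12  -0.075  0.939 -1.375]
  96.5 [0.364 0.087] [ 0.15  -0.079  2.336 -0.115  0.507 -1.331]
  96.5 [0.403 0.091] [ 0.145  0.006  2.256 -0.113  0.502 -1.337]
  70 [0.457 0.097] [ 0.205  0.13   2.118 -0.318  0.57  -0.863]
  45 [0.505 0.08 ] [ 0.193  0.233  1.988 -0.409  0.667 -0.563]
  19.5 [0.542 0.043] [ 0.139  0.312  1.876 -0.446  0.766 -0.35 ]
phase2
  [0.476 0.02 ] [ 0.155  0.22   2.022 -0.568  0.782 -0.071]
  [ 0.493 -0.042] [-0.022  0.184  2.089 -0.591  0.555 -0.436]
  [ 0.53  -0.093] [-0.199  0.208  2.087 -0.402  0.324 -0.985]
  [ 0.582 -0.128] [-0.336  0.289  2.     0.361  0.264 -2.053]
  [ 0.61  -0.138] [-0.387  0.344  1.919  0.627  0.367 -2.479]
s -1 lean 15
  up [ 0
[... 320 characters left out ...]
0.091  0.326  1.826 -0.271  0.838  2.613]
s -1 lean 22
  up [ 0.163 -0.295  2.12  -0.075  0.939  1.767]
  96.5 [0.364 0.087] [ 0.15  -0.079  2.336 -0.115  0.507  1.811]
  96.5 [0.403 0.091] [ 0.145  0.006  2.256 -0.113  0.502  1.804]
  70 [0.457 0.097] [ 0.205  0.13   2.118 -0.318  0.57   2.279]
  45 [0.505 0.08 ] [ 0.193  0.233  1.988 -0.409  0.667  2.579]
  19.5 [0.542 0.043] [ 0.139  0.312  1.876 -0.446  0.766  2.791]
phase2
  [0.476 0.02 ] None
  [ 0.493 -0.042] [-0.022  0.184  2.089 -0.591  0.555  2.706]
  [ 0.53  -0.093] [-0.199  0.208  2.087 -0.402  0.324  2.157]
  [ 0.582 -0.128] [-0.336  0.289  2.     0.361  0.264  1.088]
  [ 0.61  -0.138] [-0.387  0.344  1.919  0.627  0.367  0.663]
```

```bash
python3 - <<'E'
from h import *
np.set_printoptions(precision=3,suppress=True)
r=np.radians
manip.set_gripper(0.0)
p0=manip.current_ee_pos(); manip.move_l([p0[0],p0[1],.36],max_speed=.25)
manip.move_ptp([.36,.09,.36],rot(r(15),0))
p=outer_pt(A0,r(96.5),.115,.05)
manip.move_l([*p,.19],max_speed=.2)
print("at start",manip.current_time(),manip.current_force())
P,d=manip.grab_frame("top"); cv2.imwrite("pics/t1.png",cv2.resize(P[120:340,130:400],None,fx=2.5,fy=2.5)[:,:,::-1])
P,d=manip.grab_frame("side"); cv2.imwrite("pics/s1.png",P[:,:,::-1])
E
```

```text
at start 6.2833 [0.239 0.519 0.576]
```

View pics/t1.png

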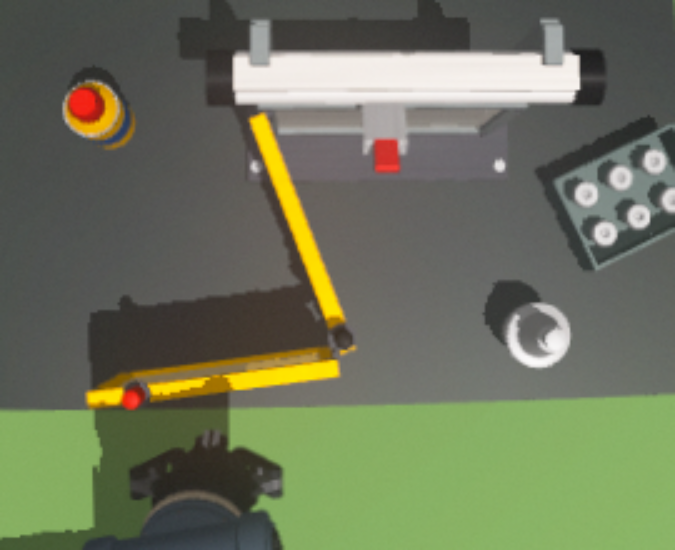

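View pics/s1.png

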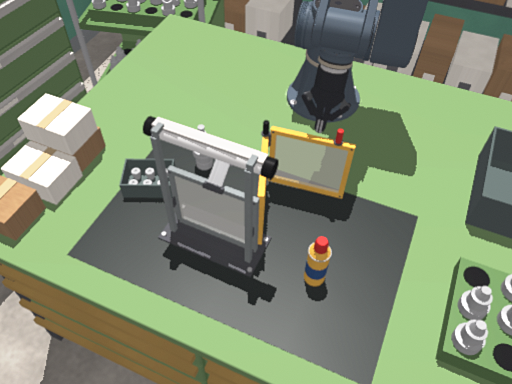

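The fingers stand closed just in front of the outer leaf (tip about (210,437) in the crop), and nothing has moved. Now I push the outer leaf along its arc.

```bash
python3 - <<'E'
from h import *
np.set_printoptions(precision=2,suppress=True)
r=np.radians
n=0
for k in range(14):
    f=k/13; phi=96.5+(19.5-96.5)*f; psi=-45*f
    p=outer_pt(A0,r(phi),.10,.012 if k else .012)
    manip.move_l([*p,.19],rot(r(15),r(psi)),max_speed=.06)
    F=manip.current_force(); print(k,round(phi),manip.current_ee_pos(),F)
    if np.linalg.norm(F[:2])>10: print("stop");break
print(manip.current_time())
P,d=manip.grab_frame("top"); cv2.imwrite("pics/t2.png",cv2.resize(P[120:340,130:400],None,fx=2.5,fy=2.5)[:,:,::-1])
P,d=manip.grab_frame("side"); cv2.imwrite("pics/s2.png",cv2.resize(P[80:290,120:390],None,fx=2.5,fy=2.5)[:,:,::-1])
E
```

```text
0 96 [0.4  0.08 0.19] [-0.34 -0.02 -0.43]
1 91 [0.41 0.08 0.19] [-1.1  -0.2  -0.43]
2 85 [0.42 0.08 0.19] [-0.27  0.22 -0.68]
3 79 [0.43 0.08 0.19] [ 0.4  -0.7   0.65]
4 73 [0.44 0.08 0.19] [ 0.16  0.73 -0.26]
5 67 [0.46 0.08 0.19] [-0.06 -0.27 -0.11]
6 61 [0.47 0.08 0.19] [-1.29  0.43  0.02]
7 55 [0.48 0.08 0.19] [-0.07 -0.51 -0.06]
8 49 [0.49 0.07 0.19] [-0.15  0.83  0.24]
9 43 [0.5  0.07 0.19] [-0.35  0.41  0.06]
10 37 [0.5  0.06 0.19] [-0.45  0.81 -0.73]
11 31 [0.51 0.06 0.19] [-0.61  0.15  0.04]
12 25 [0.52 0.05 0.19] [0.22 0.4  0.53]
13 20 [0.53 0.04 0.19] [-0.07 -0.18 -0.44]
11.4417
```

View pics/t2.png

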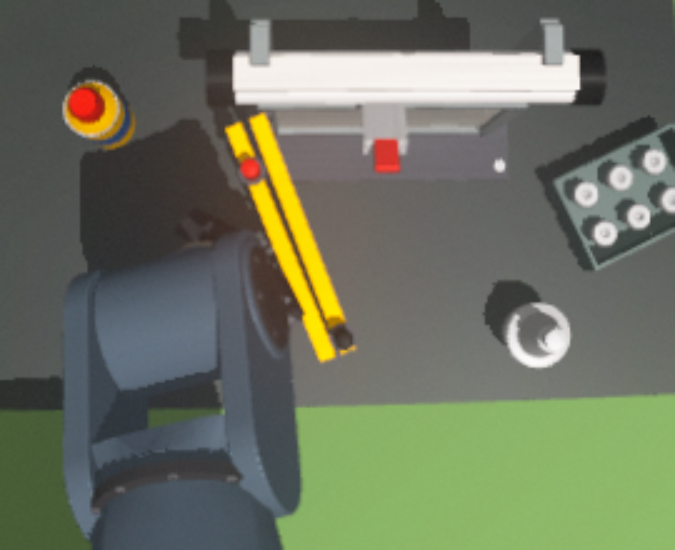

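View pics/s2.png

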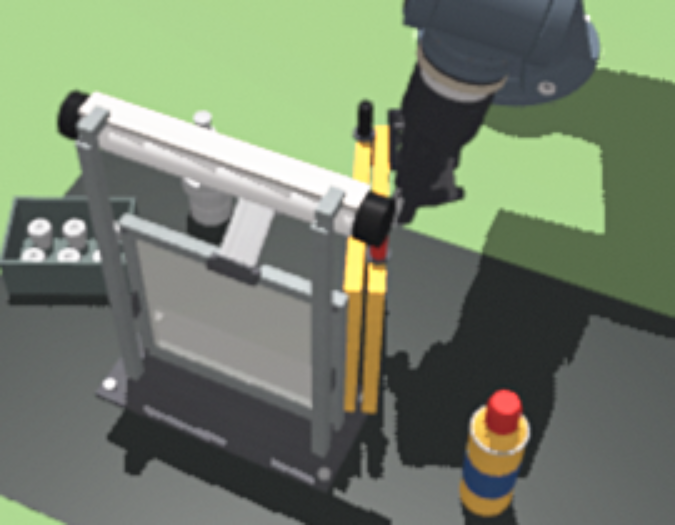

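The outer leaf is nearly flat, with a thin gap that widens toward the red grip at (250,170). Now I press it further along the face normal until it resists.

```bash
python3 - <<'E'
from h import *
np.set_printoptions(precision=2,suppress=True)
r=np.radians
nn=np.array([*e(r(-70.5)),0])
p=np.array(manip.current_ee_pos())
for k in range(16):
    p=p+.0015*nn; manip.move_l(p,max_speed=.03); manip.dwell(.05)
    F=np.mean([manip.current_force() for _ in range(3)],0); print(k,F@nn,F)
    if F@nn<-3.0: break
manip.dwell(.3)
print(manip.current_time())
P,d=manip.grab_frame("top"); cv2.imwrite("pics/t3.png",cv2.resize(P[140:280,200:300],None,fx=5,fy=4)[:,:,::-1])
E
```

```text
0 -0.7370402133281546 [-0.41  0.64  1.06]
1 -0.8766550658308607 [-0.12  0.89 -0.44]
2 -2.1771758957950307 [0.05 2.33 0.79]
3 -2.8363128824453945 [-0.89  2.69  0.64]
4 -2.28417626428455 [-3.16  1.3  -0.02]
5 -2.741766550839817 [-3.46  1.68 -0.41]
6 -2.103431742886216 [-3.2   1.1  -0.89]
7 -2.838153498164559 [-3.36  1.82 -1.59]
8 -3.4621429651990563 [-2.91  2.64 -1.03]
14.5417
```

View pics/t3.png

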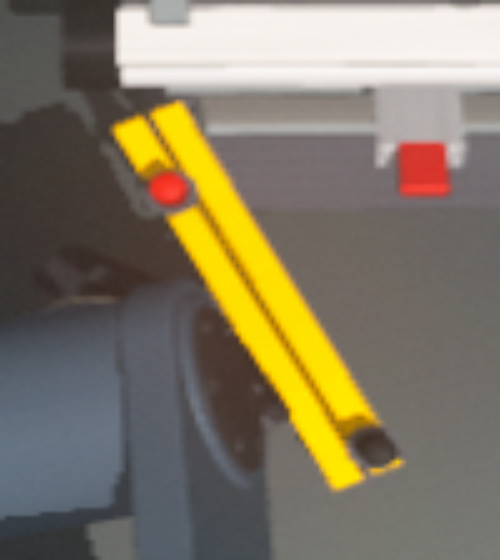

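```bash
python3 - <<'E'
from h import *
np.set_printoptions(precision=2,suppress=True)
r=np.radians
p=np.array(manip.current_ee_pos())+.045*np.array([*e(r(109.5)),0])
manip.move_l(p,max_speed=.12)
P,d=manip.grab_frame("top");X=cloud("top",P,d)
cv2.imwrite("pics/t4.png",cv2.resize(P[120:340,130:400],None,fx=2.5,fy=2.5)[:,:,::-1])
hsv=cv2.cvtColor(P,cv2.COLOR_RGB2HSV)
m=(hsv[...,0]>14)&(hsv[...,0]<32)&(hsv[...,1]>150)&(hsv[...,2]>120)&(X[...,2]>.208)&(X[...,2]<.222)
S=X[m];S=S[(S[:,0]<.65)&(S[:,0]>.48)&(abs(S[:,1])<.3)][:,:2]
# separate by offset relative to hinge
v=np.linalg.svd(S-S.mean(0))[2][0]; v*=np.sign(v[0]); nn=np.array([-v[1],v[0]]); off=(S-Hm)@nn
for lo,hi in((0,.018),(.018,.04)):
    s=S[(off>lo)&(off<hi)]; f=cv2.fitLine(s.astype(np.float32),cv2.DIST_HUBER,0,.01,.01).ravel()
    print(len(s),np.degrees(np.arctan2(f[1],f[0])),np.median(off[(off>lo)&(off<hi)]))
def tgt(a,s,d): return Hm+s*e(a)+(.034+d)*e(a-np.pi/2)
manip.move_l([*tgt(r(199.5),.17,.05),.19],rot(r(22),r(-50)),max_speed=.15)
print(manip.current_time(),manip.current_force())
E
```

```text
544 25.211681 0.011021324738977635
462 25.220053 0.02894334950418822
15.65 [ 0.44 -0.05  0.29]
```

View pics/t4.png

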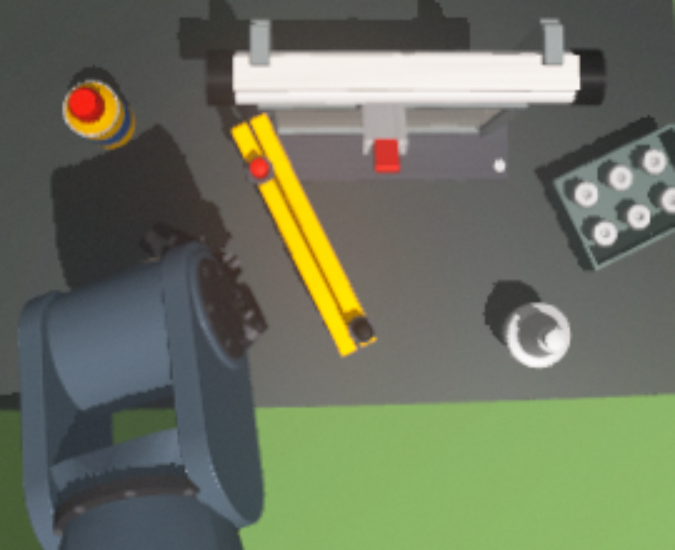

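Both fit lines lie at 25.2° and 17.9 mm apart, so the outer leaf is flat and the middle leaf is still about 1.1 rad open. Next I swing the pair.

```bash
python3 - <<'E'
from h import *
np.set_printoptions(precision=2,suppress=True)
r=np.radians
def tgt(a,s,d): return Hm+s*e(a)+(.034+d)*e(a-np.pi/2)
for a in np.linspace(202,269.4,15):
    f=(a-202)/67.4; psi=-50*(1-f)-.6*f; lean=22+11*f
    manip.move_l([*tgt(r(a),.172,.012),.19],rot(r(lean),r(psi)),max_speed=.08)
    F=manip.current_force(); print(round(a),manip.current_ee_pos(),F)
    if np.linalg.norm(F)>15: print("stop");break
print(manip.current_time(),manip.current_qpos())
P,d=manip.grab_frame("top"); cv2.imwrite("pics/t5.png",cv2.resize(P[120:340,130:400],None,fx=2.5,fy=2.5)[:,:,::-1])
P,d=manip.grab_frame("side"); cv2.imwrite("pics/s5.png",cv2.resize(P[80:290,120:390],None,fx=2.5,fy=2.5)[:,:,::-1])
E
```

```text
202 [0.48 0.01 0.19] [-0.47 -0.33  0.35]
207 [0.48 0.   0.19] [-0.66  0.11 -0.15]
212 [ 0.49 -0.01  0.19] [-0.28 -0.1   0.07]
216 [ 0.49 -0.03  0.19] [-0.33 -0.42 -0.35]
221 [ 0.5  -0.04  0.19] [-0.2   0.02  0.25]
226 [ 0.5  -0.06  0.19] [-0.4  -0.14 -0.43]
231 [ 0.51 -0.07  0.19] [0.06 1.26 0.37]
236 [ 0.52 -0.08  0.19] [-0.35  0.81 -0.01]
241 [ 0.53 -0.09  0.19] [ 0.02 -0.2  -0.38]
245 [ 0.54 -0.1   0.19] [ 0.12  0.62 -0.16]
250 [ 0.55 -0.11  0.19] [-0.23 -0.04  0.06]
255 [ 0.57 -0.12  0.19] [-0.77  0.34  0.71]
260 [ 0.58 -0.12  0.19] [ 0.61  0.07 -0.15]
265 [ 0.59 -0.13  0.19] [-0.66  0.04  0.35]
269 [ 0.61 -0.13  0.19] [-1.02  0.6  -3.06]
21.0417 [-0.38  0.34  1.9   0.52  0.4  -2.37]
```

View pics/t5.png

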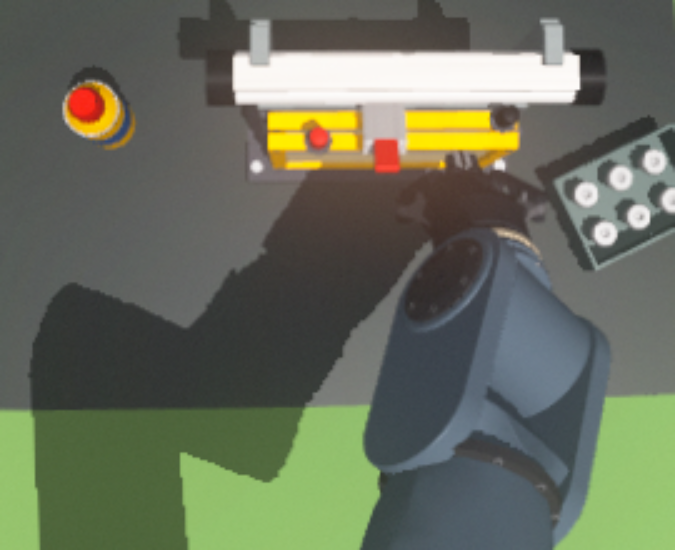

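View pics/s5.png

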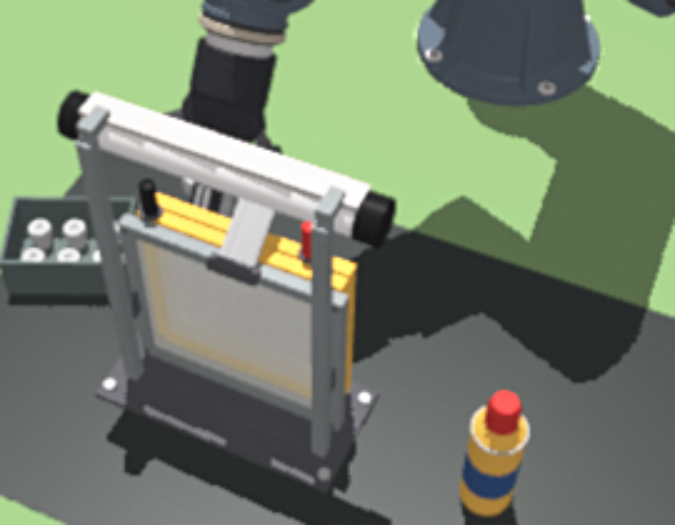

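The pair is folded back almost to the stop, the keeper is still up, and the can, toolholder and bin haven't moved. Next I press the leaves home.

```bash
python3 - <<'E'
from h import *
np.set_printoptions(precision=3,suppress=True)
nn=np.array([*e(YAW),0]); p=np.array(manip.current_ee_pos())
for k in range(20):
    p=p+.0015*nn; manip.move_l(p,max_speed=.03); manip.dwell(.05)
    F=np.mean([manip.current_force() for _ in range(3)],0); print(k,p[0],manip.current_ee_pos()[0],F)
    if F@nn<-12: break
manip.dwell(.4)
manip.move_l(p-np.array([.06,0,0]),max_speed=.12)
P,d=manip.grab_frame("top");X=cloud("top",P,d)
cv2.imwrite("pics/t6.png",cv2.resize(P[120:240,200:360],None,fx=5,fy=5)[:,:,::-1])
hsv=cv2.cvtColor(P,cv2.COLOR_RGB2HSV)
m=(hsv[...,0]>14)&(hsv[...,0]<32)&(hsv[...,1]>150)&(hsv[...,2]>120)&(X[...,2]>.208)&(X[...,2]<.222)&(abs(X[...,1])<.25)&(X[...,0]>.5)&(X[...,0]<.7)
S=X[m][:,:2]; print(len(S),S.min(0),S.max(0))
off=S[:,0]
for lo,hi in((.61,.636),(.637,.66)):
    s=S[(off>lo)&(off<hi)]; f=cv2.fitLine(s.astype(np.float32),cv2.DIST_HUBER,0,.01,.01).ravel()
    print(len(s),np.degrees(np.arctan2(f[1],f[0]))%180-90,f[2:],s.min(0),s.max(0))
hsvr=((hsv[...,0]<6)|(hsv[...,0]>174))&(hsv[...,1]>150)&(hsv[...,2]>80)&(X[...,0]>.5)&(X[...,1]<.1)
n,l,s,ce=cv2.connectedComponentsWithStats(hsvr.astype(np.uint8))
for i in range(1,n):
    if s[i,4]>20: q=X[l==i]; print(" red",ce[i],s[i,4],np.nanmedian(q,0),np.nanmin(q,0),np.nanmax(q,0))
print(manip.current_time())
E
```

```text
0 0.6085175898334734 0.6075828598881883 [-7.971 -0.475 -0.729]
1 0.6100175075875216 0.6082877830505125 [-13.423  -1.078  -0.197]
971 [ 0.61  -0.183] [0.647 0.033]
651 -1.2363586 [ 0.622 -0.09 ] [ 0.61  -0.183] [0.636 0.033]
282 -0.33390045 [ 0.641 -0.062] [ 0.637 -0.158] [0.647 0.032]
 red [256.979 174.723] 47 [ 0.619 -0.01   0.256] [ 0.613 -0.016  0.232] [ 0.628 -0.003  0.259]
 red [284.226 181.965] 115 [ 0.602 -0.064  0.272] [ 0.589 -0.074  0.256] [ 0.616 -0.055  0.282]
22.8417
```

View pics/t6.png

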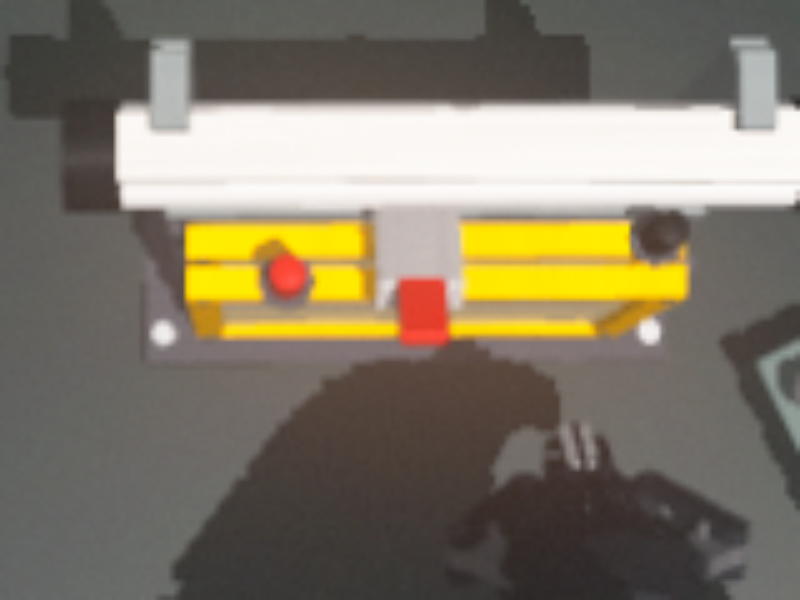

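The press force rose sharply to 13 N at the stop, and in the picture the leaf tops lie parallel to the fixed leaf. The red tab is at (423,310) in the crop, about world (0.602, −0.064, 0.272). Now the keeper.

```bash
python3 - <<'E'
from h import *
np.set_printoptions(precision=3,suppress=True)
r=np.radians; R=rot(r(35),r(-.6)); y=-.0640
p=manip.current_ee_pos()
manip.move_l([.54,p[1],.30],R,max_speed=.15)
manip.move_l([.54,y,.30],R,max_speed=.15)
manip.move_l([.605,y,.298],R,max_speed=.1)
print(manip.current_force())
z=.298
while z>.222:
    z-=.004 if z>.245 else .0015
    manip.move_l([.605,y,z],R,max_speed=.05); manip.dwell(.04)
    F=np.mean([manip.current_force() for _ in range(3)],0); print(round(z,4),F)
    if F[2]>10 or np.linalg.norm(F)>15: break
manip.dwell(.3); print(manip.current_ee_pos(),manip.current_time())
P,d=manip.grab_frame("side"); cv2.imwrite("pics/s7.png",cv2.resize(P[80:290,120:390],None,fx=2.5,fy=2.5)[:,:,::-1])
E
```

```text
[ 0.411 -0.289  0.248]
0.294 [ 0.51  -0.798  0.215]
0.29 [-0.507 -0.463  0.503]
0.286 [-0.508  0.124 -0.098]
0.282 [ 0.661 -1.083 -0.084]
0.278 [ 0.063 -1.321  0.169]
0.274 [ 0.047 -0.017  0.1  ]
0.27 [-0.598  0.106 -0.398]
0.266 [-0.12   0.44   0.124]
0.262 [ 0.539  0.057 -0.119]
0.258 [ 0.058  0.371 -0.736]
0.254 [ 0.071  0.22  -0.489]
0.25 [-0.52   0.853  0.639]
0.246 [-0.373 -0.368 -0.379]
0.242 [ 0.312  0.186 -0.044]
0.2405 [ 0.521 -0.534  0.04 ]
0.239 [0.256 0.397 0.097]
0.2375 [ 0.007  0.2   -0.59 ]
0.236 [ 0.584  0.164 -0.241]
0.2345 [ 0.004  0.098 -0.201]
0.233 [-0.193 -0.05  -0.473]
0.2315 [ 0.64  -0.68   0.238]
0.23 [-0.555 -0.341 -0.094]
0.2285 [ 0.574  0.704 -0.382]
0.227 [-2.313 -0.384  3.714]
0.2255 [-9.378  1.238 14.089]
[ 0.605 -0.064  0.227] 32.75
```

View pics/s7.png

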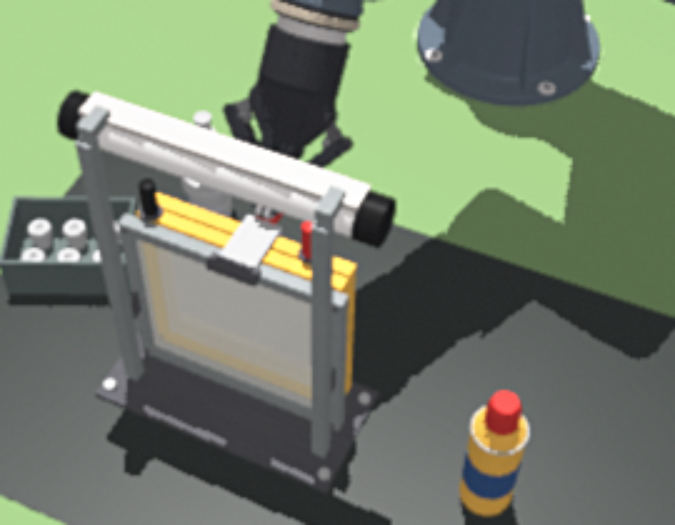

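```bash
python3 - <<'E'
from h import *
np.set_printoptions(precision=3,suppress=True)
p=np.array(manip.current_ee_pos()); R=np.array(manip.current_tcp_rot())
manip.move_l(p+[0,0,.012],max_speed=.05)
manip.move_l(p+[-.04,0,.06],max_speed=.15)
manip.move_l([.45,p[1],.36],max_speed=.2)
manip.dwell(.2)
for c in ("top","side"):
    P,d=manip.grab_frame(c);X=cloud(c,P,d)
    cv2.imwrite(f"pics/{c}8.png",cv2.resize(P[120:240,200:360] if c=="top" else P[80:290,120:390],None,fx=5 if c=="top" else 2.5,fy=5 if c=="top" else 2.5)[:,:,::-1])
    hsv=cv2.cvtColor(P,cv2.COLOR_RGB2HSV)
    m=((hsv[...,0]<6)|(hsv[...,0]>174))&(hsv[...,1]>130)&(hsv[...,2]>70)&(X[...,0]>.5)&(X[...,1]<.1)
    n,l,s,ce=cv2.connectedComponentsWithStats(m.astype(np.uint8))
    for i in range(1,n):
        if s[i,4]>10: q=X[l==i]; print(c," red",ce[i],s[i,4],np.nanmedian(q,0),np.nanmin(q,0),np.nanmax(q,0))
    m=(hsv[...,0]>14)&(hsv[...,0]<32)&(hsv[...,1]>150)&(hsv[...,2]>120)&(X[...,2]>.210)&(X[...,2]<.222)&(X[...,1]<.05)&(X[...,1]>-.2)&(X[...,0]>.59)&(X[...,0]<.7)
    for lo,hi in ((-.18,-.13),(-.05,-.015),(.0,.03)):
        q=X[m&(X[...,1]>lo)&(X[...,1]<hi)]; print(c,lo,len(q),np.percentile(q[:,0],[2,50,98]))
    for nme in ("toolholder","spray_can","collet_bin"): print(nme,[np.round(a["at"],3).tolist() for a in manip.look_for(c,nme)[:1]])
print(manip.current_time(),manip.current_force())
E
```

```text
top  red [256.98 174.8 ] 50 [ 0.619 -0.01   0.256] [ 0.613 -0.017  0.204] [ 0.632 -0.003  0.26 ]
top  red [282.555 190.416] 137 [ 0.588 -0.064  0.224] [ 0.575 -0.074  0.218] [ 0.605 -0.054  0.229]
top -0.18 256 [0.612 0.623 0.643]
top -0.05 168 [0.615 0.634 0.646]
top 0.0 182 [0.614 0.633 0.646]
toolholder [[0.444, -0.216, 0.078]]
spray_can [[0.657, 0.195, 0.128]]
collet_bin [[0.576, -0.334, 0.018]]
side  red [227.263 165.5  ] 38 [ 0.599 -0.061  0.223] [ 0.592 -0.072  0.219] [ 0.605 -0.053  0.226]
side  red [242.093 175.442] 43 [ 0.627 -0.01   0.242] [ 0.62  -0.015  0.217] [ 0.63  -0.005  0.257]
side -0.18 50 [0.612 0.631 0.644]
side -0.05 51 [0.613 0.633 0.646]
side 0.0 16 [0.616 0.633 0.647]
toolholder [[0.657, -0.075, 0.176]]
spray_can [[0.684, 0.205, 0.11]]
collet_bin [[0.584, -0.348, 0.034]]
35.2167 [ 0.144  0.732 -0.281]
```

View pics/top8.png

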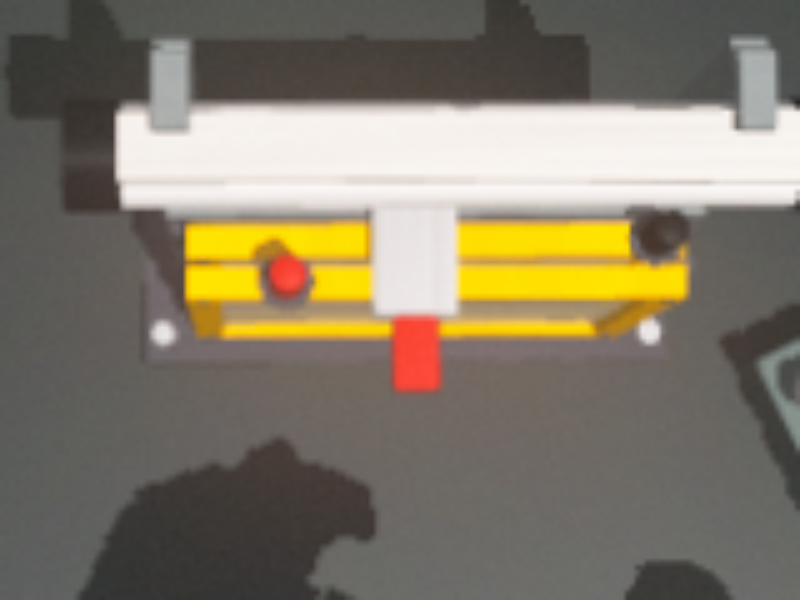

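View pics/side8.png

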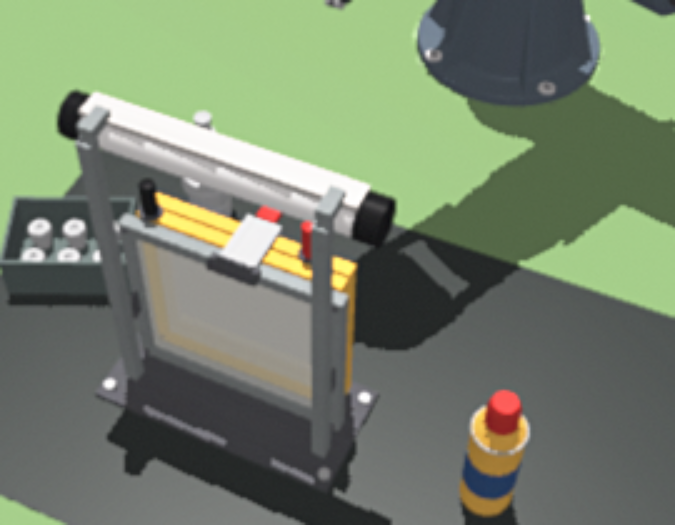

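The tab's top face measures z≈0.224 m, against 0.226 expected for a level keeper. The leaf tops are parallel, the keeper lies over them, and the arm is clear, so I hand it in.

```bash
python3 - <<'E'
from bench import manip
manip.sign_off(); print(manip.current_time())
E
```

```text
the job is handed in; nothing more can be done
the job is handed in; nothing more can be done
```

The chip screen is folded away and the job is handed in at about 35 s of the 67 s allowed. `sign_off` reports no verdict, so the results below are my own measurements.

1. **Outer leaf:** I pushed it flat with closed fingers while the middle leaf was still about 1.1 rad open. Both leaves then measured 25.2° and 17.9 mm apart (18 mm expected).
2. **Both leaves:** I swung the pair back with the hand leaning, up to 33°. I pressed them against the stop until the force reached 13 N, with the keeper still up.
3. **Keeper:** I pushed its tab down until it met a firm stop at 14 N. The tab's top face then measured about 0.224 m above the bench (0.226 m expected when level). The lip is in front of the outer leaf.

**Last checks:**
- **Leaf position:** the leaf faces sit within about 3 mm of the same line across their width.
- **Other objects:** the top camera put the toolholder, spray can and collet bin within 4 mm of where they started.
- **Clearance:** the arm had backed off about 15 cm, reading only sensor noise. I saw no sign of contact with the lamp.

**Checks that disagreed:**
- **Toolholder:** in the last side view the detector put it at the lamp, a false hit. The picture and the top camera both show it in place.
- **Outer leaf line:** right after the swing, one line fit came out about 0.9° off the middle leaf's. It probably included pixels from the leaf's lower edge, and the later edge check did not show it.

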